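Roll the canister aside on the desk pad

ROBOT

A 6-joint arm with a two-finger parallel gripper is mounted at the origin on the work surface. World frame = base frame: x ahead of the robot, y to its left, z up, the work surface at z = 0. Lengths are in m, angles in rad, forces in N, time in s.
With the tool pointing down it reaches from about 0.375 to 0.925 m from the base axis. Payload 5.7 kg.
Tool frame: the origin (TCP) lies at the very end of the fingers, on their centre line; the grasp point (between the pads) lies 19 mm behind it (arm.grip_depth is the distance from the TCP to the grasp point, in m); z points along the fingers, y is the line along which they close (so a half turn about z gives the same grasp; the last joint's range is limited). The gripper opens to 88 mm and grips with 3 to 60 N. Pads are 20 mm wide; open, the fingers measure 115 mm over their backs; the gripper's body (75 mm by 178 mm) begins 61 mm behind the grasp point.
Start: joints at [-1.322, 0.359, 1.51, -0, 1.272, -0.115], TCP at [0.213, -0.561, 0.223] pointing down, gripper open.
Joint ranges: [-2.97, 2.97], [-1.01, 2.36], [0.21, 2.38], [-0.96, 4.11], [0.2, 2.71], [-2.98, 2.98]. Speed limits (rad/s): [2.39, 2.39, 3.14, 3.14, 3.14, 3.14].

INTERFACE

Orientations are given as a unit quaternion [x, y, z, w].
In Python, from bench import arm gives the robot as it stands. The module is installed in compiled form; this text tells all that it offers.
- The arm moves only by the tool apply_moves, never from a script. Its argument "moves" is a list of rows, each a list of 5 numbers: the shift along the world's x, y, z in units of 25 mm (1.0 is 25 mm), then the turn about the world's z in degrees, then the finger opening in mm, from 0 to 87.8. In form: [[x, y, z, roll, claw], ...]. A call has 1 to 8 rows; each row is the pose to reach, as a shift and turn from the pose commanded when the call began; what a row does not reach only later rows make up. A row lasts 1/10 s, in which the tool goes at most 50 mm and 8.59 degrees, less where a joint would pass 70% of its speed; a pose out of reach is approached as far as the arm can. A call with a gripper value outside its range is refused whole. The fingers move at their own pace and stop on an object; the grip force is fixed at half the most. Time passes only in rows, so rows that repeat a pose let the fingers close. It gives the time, the measured TCP pose, the force, the opening and the grip force at its end, in the units of the state.
- arm.state(): the state, without advancing time (a new reading comes with each control period).
- arm.read_camera(name): name is "side" or "top"; returns (picture, depth): 384x512x3 uint8, red, green, blue; 384x512 float32, m along the optical axis (not along the pixel's ray), 0 where there is no reading.
- arm.camera_params(name): a dict with "mtx" (3x3 intrinsics, pixels), "position" and "rotation" of the camera in the world. Camera axes: x right, y up, looking along -z (the intrinsics and any distortion apply to the point x, -y, -z); pixel columns grow to the right and rows downward; lengths in m; the calibration is good to about 2 mm. A picture is of the moment at which its call begins. camera_params takes no time and is no camera call.
- arm.hand_in(): hands the job in; it is judged then, once.
Trained networks look in the newest picture that a camera, given by its name, has taken for a name from the list of things; names that differ only in an ending like _2 or _b are one class to them, and where a whole thing is asked for, a point or a joint stands for the part that bears it (a point fixed in the world has none). Each returns a list of dicts, best first, with "score" (0 to 1); they miss things now and then, are a little off and sometimes report something else, mostly with a low value. They report only what shows in the picture. A call takes as long as a camera call. They do not tell look-alikes from the thing itself.
- arm.outline_of(camera, label): "pixels" (384x512 bool, what is visible of it) and "box" ([centre column, centre row, width, height] as shares, 0 to 1, of the picture: columns of its width, rows of its height, round what is visible of it).
- arm.spot_point(camera, label): "at" ([column, row] as shares, 0 to 1, of the picture: columns of its width, rows of its height: a listed point, or the origin of a listed thing).
The state is a dict: "time_s": time; "q": joint angles; "dq": joint speeds; "effort": joint torques, N m; "eef_pos": TCP position; "ee_rot": TCP orientation; "force": force on the tool from outside, world axes, zero at the start; "ft_torque": the same for the moment, N m; "width": opening from 0.0 (shut) to 1.0 (fully open); "grip_force": force on a finger pad.
Only numpy, scipy, OpenCV 4.12 (cv2) and the standard library are available. Lean on these libraries where they do the work, as an engineer would, in place of code of your own. Each camera call takes 0.05 s, during which the arm holds its last target. There are 200 camera calls.

TASK

The tin canister lying on its side is in the way in the middle of the desk pad. With your fingertips on its top, roll it along the pad to the end where the hole punch stands, and let it come to rest centred on the dark brown band there, lying along the band. Roll it, do not slide, grip or lift it, and leave everything else on the desk where it is.

Things in the scene. Friction and masses are not known exactly. Their poses are not given: they have to be found in the camera images.
- tin: Plain metal canister, ribbed screw lid, on its side on the pad: 72 mm diameter, 120 mm long, about 0.25 kg (+-30 %), rolls freely. Origin on its axis at mid length, 39 mm above the desk; its top at 75 mm. x runs along it (lid at -x) and stays level; y, z turn as it rolls (z up at the start). Touch it only from above: fingertips reaching more than 20 mm below its top fail the run.
- pad: Fixed flat grey felt desk pad, 300 mm (x, away from robot) by 470 mm (y, left), 3 mm thick; origin at the underside's centre. The tin starts near its middle and rolls along y. Fingertips pressing the tin's top lightly (3-10 N) do not slip and move twice as far as the tin, so strokes are short and repeated; it stops with them. Left rolling at 0.1 m/s it stops within a few cm.
- band_left (a point): Middle of the dark brown band across the pad's +y (left) end, on the pad's top face, 200 mm from the pad's centre. The band is flush, 60 mm wide (pad y) and 300 mm long (pad x); its axes are the pad's.
- band_right (a point): Middle of the same kind of band across the pad's -y (right) end, 200 mm from the pad's centre; its axes are the pad's.
- punch: Chrome hole punch base, 120 x 75 mm, 50 mm high, loose, standing just off one end of the pad (left or right): it tells which band is meant. Origin at the centre of its underside.
- tray: Shallow steel tray, 130 x 85 mm, 18 mm high, loose, standing off the other end of the pad. Origin at the centre of its underside.
- eraser: Pink eraser block, 55 x 24 x 13 mm, lying in the tray. Origin at the centre of its underside. Leave alone.
- clips: Bundle of four jumbo black binder clips, 70 x 101 mm, 49 mm high, beyond the pad's far edge. Origin under the centre of the black bodies. Leave alone.
- coaster: Frosted glass coaster, 100 x 100 x 6 mm, beyond the pad's far edge. Origin at the centre of its underside. Leave alone.
- mug: White mug, 80 mm diameter, 95 mm high, beyond the pad's far edge to the left. Origin at the centre of its underside. Leave alone.
Not all that is in view belongs to the job. Leave any red or turquoise look-alike of the tin alone.

How it is judged:
On the way, in this order (a step that is already met when the one before it is completed fails the run):
1. the canister has rolled, not slid, about a quarter turn (distance of tin from where it was at the start of the episode between 0.035 and 0.08 m and angle between tin's own z axis and vertical above 1 rad), for 0.02 s.
2. the canister has rolled on to about half a turn (distance of tin from where it was at the start of the episode between 0.085 and 0.145 m and angle between tin's own z axis and vertical above 2.2 rad), for 0.02 s.
At the end, for the whole second after the job is handed in: The canister lies still on the pad with its middle within 18 mm of the centre line of the band at the hole punch's end and within 70 mm of the band's middle along it, its axis within 0.35 rad of the band's direction, having rolled there (((y of punch in the frame of pad above 0 m and y of tin in the frame of band_left between -0.018 and 0.018 m) or (y of punch in the frame of pad below 0 m and y of tin in the frame of band_right between -0.018 and 0.018 m)) and x of tin in the frame of pad between -0.07 and 0.07 m and angle between the x axis of tin and the x axis of pad, either way round below 0.35 rad and height (world z) of tin between 0.034 and 0.044 m and linear speed of tin below 0.01 m/s); the robot touches nothing.
It fails at once if a bystander (hole punch, tray, eraser, binder clips, coaster or mug) is shifted by more than 15 mm (distance of any of punch, tray, eraser, clips, coaster, mug from where it was at the start of the episode above 0.015 m).
It fails at once if the tin is lifted off the pad by more than 10 mm (height (world z) of tin above 0.049 m).
It fails at once if the tin is touched by fingers reaching down beside it rather than from on top (grasp point under 70 mm while touching) (contact force between the fingers and tin above 0.5 N and height (world z) of the grasp point below 0.07 m).
It fails at once if the tin is tipped (its axis more than 0.2 rad off level) (angle between tin's own x axis and vertical below 1.37 rad or angle between tin's own x axis and vertical above 1.77 rad).
It also fails if it takes over 64 s, if anything falls off the work surface, if the arm or the gripper's body presses on something with over 40 N, if the wrist force passes 120 N, or if a joint passes its speed limit or range.

## Working session

There is one attempt and no reset: what is moved stays moved. The work goes in short steps, Python scripts to look and compute and a tool call to move; the robot and the scene stay as the last step left them, time stands still between calls to the robot, and variables do not carry over. Pictures are saved under pics/ and viewed, at most 10 in all, crops included, and the job is handed in when it is done.

Besides the shell and the picture viewer there is one more tool, called after "Request:" as name([rows], argument=value, ...), one row to a line, values as JSON. apply_moves: Moves the arm, as the interface text tells. Its arguments: {"type":"object","properties":{"moves":{"type":"array","items":{"type":"array","items":{"type":"number"}}}},"required":["moves"]}

```bash
mkdir -p pics; cat > h.py <<'E'
import numpy as np, cv2
from bench import arm
def cloud(cam,d):
    p=arm.camera_params(cam);K=np.array(p["mtx"]);R=np.array(p["rotation"]);t=np.array(p["position"])
    if R.shape!=(3,3):
        from scipy.spatial.transform import Rotation; R=Rotation.from_quat(R).as_matrix()
    v,u=np.mgrid[0:d.shape[0],0:d.shape[1]]
    P=np.stack([(u-K[0,2])/K[0,0]*d,-(v-K[1,2])/K[1,1]*d,-d],-1)
    return P@R.T+t
E
python3 - <<'E'
from h import *
for c in("top","side"):
    im,d=arm.read_camera(c);cv2.imwrite(f"pics/{c}0.png",im[...,::-1]);W=cloud(c,d);np.save(f"{c}.npy",W)
    print(c,arm.camera_params(c)["position"])
    for n in("tin","pad","punch","tray"):
        for o in arm.outline_of(c,n)[:3]:
            m=o["pixels"]&(d>0);q=W[m]
            print(n,round(o["score"],2),np.round(o["box"]*np.array([512,384,512,384])),np.round(np.median(q,0),3),np.round(np.percentile(q,[2,98],axis=0),3).tolist())
E
```

```text
top [0.47050898 0.01153104 0.86116317]
tin 0.73 [265. 179.  35.  51.] [0.573 0.018 0.07 ] [[0.516, -0.014, 0.047], [0.633, 0.052, 0.076]]
tin 0.7 [178. 314.  37.  61.] [0.274 0.207 0.066] [[0.211, 0.178, 0.005], [0.331, 0.244, 0.073]]
tin 0.69 [112. 278.  49.  61.] [0.342 0.362 0.065] [[0.282, 0.33, 0.026], [0.403, 0.406, 0.073]]
pad 0.74 [265. 191. 205. 140.] [0.55  0.021 0.003] [[0.411, -0.201, 0.0], [0.705, 0.251, 0.006]]
punch 0.59 [124. 182.  42.  51.] [0.567 0.362 0.013] [[0.511, 0.32, 0.008], [0.625, 0.395, 0.051]]
punch 0.39 [264. 190. 196. 137.] [0.549 0.023 0.003] [[0.412, -0.199, 0.0], [0.704, 0.25, 0.006]]
tray 0.92 [411. 198.  36.  57.] [ 0.549 -0.328  0.004] [[0.48, -0.368, 0.0], [0.605, -0.277, 0.019]]
side [0.4314163  0.89442969 0.7393818 ]
tin 0.87 [351. 332.  74.  60.] [0.344 0.392 0.063] [[0.289, 0.35, 0.024], [0.403, 0.42, 0.072]]
tin 0.86 [359. 137.  45.  29.] [ 0.291 -0.241  0.054] [[0.233, -0.28, 0.015], [0.349, -0.23, 0.071]]
tin 0.81 [240. 197.  55.  28.] [0.573 0.045 0.059] [[0.517, 0.003, 0.019], [0.633, 0.055, 0.075]]
pad 0.96 [236. 222. 163. 143.] [0.55  0.103 0.003] [[0.416, -0.193, -0.0], [0.708, 0.257, 0.006]]
punch 0.67 [220. 328.  73.  48.] [0.565 0.382 0.013] [[0.509, 0.325, 0.001], [0.626, 0.408, 0.05]]
tray 0.67 [266. 130.  47.  24.] [ 0.553 -0.327  0.006] [[0.479, -0.37, -0.0], [0.608, -0.274, 0.019]]
```

View pics/top0.png

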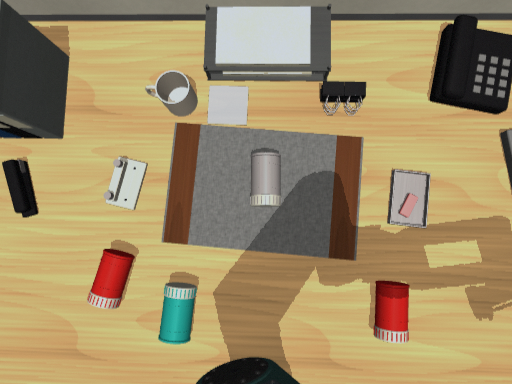

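```bash
python3 - <<'E'
from h import *
im=cv2.imread("pics/top0.png");cv2.imwrite("pics/crop.png",cv2.resize(im[130:260,90:390],None,fx=2.6,fy=2.6,interpolation=2))
W=np.load("top.npy");g=im.astype(int)
# brown band: R notably > B, at pad height
on=(abs(W[...,2]-.003)<.006)&(W[...,0]>.38)&(W[...,0]<.73)
br=on&(g[...,2]-g[...,0]>12)&(g.sum(2)<330)
for s in(1,-1):
    m=(br&(W[...,1]*s>.12)&(abs(W[...,1])<.27)).astype(np.uint8)
    n,l,st,c=cv2.connectedComponentsWithStats(m);k=1+st[1:,4].argmax();P=W[l==k][:,:2].astype(np.float32)
    print(s,len(P),cv2.minAreaRect(P))
for nm in("top","side"):
    W=np.load(nm+".npy")
    m=(W[...,2]>.06)&(W[...,2]<.085)&(W[...,0]>.45)&(W[...,0]<.66)&(abs(W[...,1])<.12)
    P=W[m][:,:2].astype(np.float32);print(nm,len(P),cv2.minAreaRect(P),P.mean(0),W[m][:,2].max())
E
```

```text
1 2959 ((0.5738227367401123, 0.22508323192596436), (0.06338237226009369, 0.30007457733154297), 86.25272369384766)
-1 3206 ((0.5449849963188171, -0.17069527506828308), (0.07843346148729324, 0.30189386010169983), 86.25334930419922)
top 1280 ((0.575979471206665, 0.018168600276112556), (0.1198321059346199, 0.057587068527936935), 0.8913676738739014) [0.5748608  0.01839705] 0.0785267014176767
side 794 ((0.5769498944282532, 0.023909013718366623), (0.12046603113412857, 0.05112374201416969), 0.16727867722511292) [0.57539415 0.02932151] 0.0765234675046812
```

View pics/crop.png

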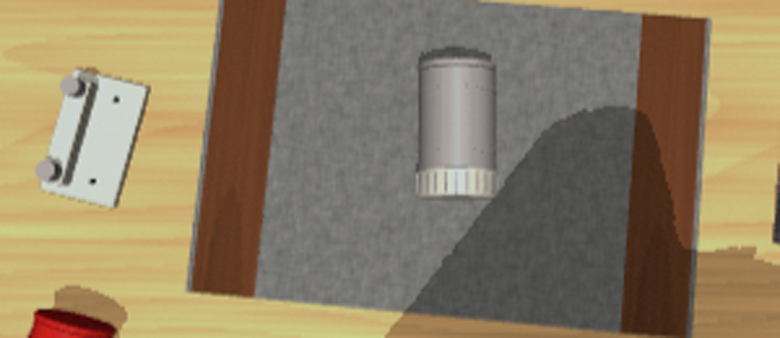

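The tin is the plain grey canister at about (265,178) in the top view. The look-alikes are red at (110,278) and (392,311), and turquoise at (178,313). The crop shows the grey one lying on the pad. The punch is at the left (125,183), so the target is the left band, with its middle at about (0.574, 0.225).

```bash
python3 - <<'E'
from h import *
from scipy.spatial.transform import Rotation as R
s=arm.state();print(s["time_s"],s["eef_pos"],s["force"],s["width"]);print(R.from_quat(s["ee_rot"]).as_matrix().round(3))
E
```

```text
0.5 [ 0.21349493 -0.56068233  0.22260895] [ 0.58353222 -0.14090165 -0.33552212] 1.0029605630551715
[[ 0.935  0.356 -0.   ]
 [ 0.356 -0.935  0.   ]
 [-0.    -0.    -1.   ]]
```

Request:
apply_moves([
  [14.5,22.8,0,0,40],
  [14.5,22.8,0,0,40],
  [14.5,22.8,0,0,40],
  [14.5,22.8,0,0,40],
  [14.5,22.8,0,0,40],
  [14.5,22.8,0,0,40],
  [14.5,22.8,0,0,40],
  [14.5,22.8,0,0,40],
])

```text
time_s: 1.3
eef_pos: [0.429, -0.2215, 0.223]
ee_rot: [0.984, 0.181, 0.0, 0.0]
force: [0.9, -1.9, -0.6]
width: 0.456
grip_force: 0.0
```

Request:
apply_moves([
  [5.9,9.24,0,69.2,40],
  [5.9,9.24,0,69.2,40],
  [5.9,9.24,0,69.2,40],
  [5.9,9.24,0,69.2,40],
  [5.9,9.24,0,69.2,40],
  [5.9,9.24,0,69.2,40],
  [5.9,9.24,0,69.2,40],
  [5.9,9.24,0,69.2,40],
])

```text
time_s: 2.1
eef_pos: [0.5761, 0.0091, 0.2225]
ee_rot: [0.707, 0.708, -0.0, -0.0]
force: [-0.3, -0.8, -0.4]
width: 0.454
grip_force: 0.0
```

```bash
python3 - <<'E'
from h import *
from scipy.spatial.transform import Rotation as R
s=arm.state();print(s["time_s"],s["eef_pos"],s["force"],s["q"]);print(R.from_quat(s["ee_rot"]).as_matrix().round(3))
E
```

```text
2.1 [0.57611356 0.00905594 0.22247124] [-0.26600546 -0.83625311 -0.43568395] [-1.04139324e-01  3.24941731e-01  1.56294794e+00 -1.49789771e-05
  1.25381672e+00 -1.05519723e-01]
[[-0.001  1.    -0.   ]
 [ 1.     0.001 -0.   ]
 [-0.    -0.    -1.   ]]
```

Request:
apply_moves([
  [0,0,-2,0,40],
  [0,0,-4,0,40],
  [0,0,-5,0,40],
  [0,0,-5.5,0,40],
  [0,0,-5.6,0,40],
  [0,0,-5.7,0,40],
  [0,0,-5.7,0,40],
])

```text
time_s: 2.8
eef_pos: [0.5769, 0.0077, 0.0815]
ee_rot: [0.71, 0.705, 0.001, 0.001]
force: [0.7, -0.4, 0.2]
width: 0.453
grip_force: 0.0
```

Request:
apply_moves([
  [0,0,-0.08,0,40],
  [0,0,-0.16,0,40],
  [0,0,-0.16,0,40],
  [0,0,-0.16,0,40],
])

```text
time_s: 3.2
eef_pos: [0.5757, 0.0078, 0.0763]
ee_rot: [0.71, 0.705, 0.0, 0.0]
force: [0.3, 0.9, -0.2]
width: 0.453
grip_force: 0.0
```

Request:
apply_moves([
  [0,0,-0.04,0,40],
  [0,0,-0.04,0,40],
  [0,0,-0.04,0,40],
])

```text
time_s: 3.5
eef_pos: [0.5758, 0.0078, 0.0753]
ee_rot: [0.71, 0.705, 0.0, 0.0]
force: [-0.3, -0.1, 2.8]
width: 0.457
grip_force: 0.8
```

Request:
apply_moves([
  [0,0,-0.02,0,40],
  [0,0,-0.02,0,40],
])

```text
time_s: 3.7
eef_pos: [0.5759, 0.0078, 0.0751]
ee_rot: [0.71, 0.705, 0.0, 0.0]
force: [-1.2, 0.5, 5.6]
width: 0.458
grip_force: 2.6
```

Request:
apply_moves([
  [0,0.1,0,0,40],
  [0,0.3,0,0,40],
  [0,0.55,0,0,40],
  [0,0.8,0,0,40],
  [0,1.0,0,0,40],
  [0,1.15,0,0,40],
  [0,1.2,0,0,40],
  [0,1.2,0,0,40],
])

```text
time_s: 4.5
eef_pos: [0.5754, 0.0381, 0.0751]
ee_rot: [0.709, 0.705, -0.0, -0.0]
force: [-2.4, -0.4, 7.4]
width: 0.455
grip_force: 3.5
```

```bash
cat >> h.py <<'E'
def tin(ylo,yhi,cams=("top","side")):
    for nm in cams:
        im,d=arm.read_camera(nm);W=cloud(nm,d)
        sat=im.max(2).astype(int)-im.min(2)
        m=(W[...,2]>.045)&(W[...,2]<.08)&(W[...,0]>.45)&(W[...,0]<.7)&(W[...,1]>ylo)&(W[...,1]<yhi)&(d>0)
        P=W[m]
        if len(P)<30: print(nm,len(P));continue
        # fit cylinder, R=36, axis height 39: y=a+b*(x-.576)
        from scipy.optimize import least_squares
        f=lambda p:np.hypot((P[:,1]-p[0]-p[1]*(P[:,0]-.576))*np.cos(np.arctan(p[1])),P[:,2]-.039)-.036
        r=least_squares(f,[P[:,1].mean(),0],loss="soft_l1",f_scale=.003)
        a,b=r.x;print(nm,len(P),"y@.576 %.4f slope(dy/dx) %.4f rms %.4f"%(a,b,np.sqrt((r.fun**2).mean())),"x",np.percentile(P[:,0],[1,99]).round(3),im.shape and arm.state()["time_s"])
    cv2.imwrite("pics/last_%s.png"%nm,im[...,::-1])
E
python3 -c "
from h import *
tin(-.04,.1)"
```

```text
top 167 y@.576 0.0356 slope(dy/dx) 0.0541 rms 0.0011 x [0.518 0.584] 4.55
side 1154 y@.576 0.0317 slope(dy/dx) 0.0086 rms 0.0028 x [0.517 0.635] 4.6
```

Request:
apply_moves([
  [0,0,0.25,0,40],
  [0,0,0.4,0,40],
  [0,-0.68,0.4,0,40],
  [0,-0.68,0.4,0,40],
  [0,-0.68,0.15,0,40],
  [0,-0.68,0.04,0,40],
  [0,-0.68,0,0,40],
  [0,-0.68,0,0,40],
])

```text
time_s: 5.4
eef_pos: [0.5753, 0.0208, 0.0748]
ee_rot: [0.71, 0.705, -0.0, -0.0]
force: [-1.9, -0.8, 6.1]
width: 0.456
grip_force: 3.5
```

Request:
apply_moves([
  [0,0.1,0,0,40],
  [0,0.35,0,0,40],
  [0,0.7,0,0,40],
  [0,1.05,0,0,40],
  [0,1.4,0,0,40],
  [0,1.65,0,0,40],
  [0,1.76,0,0,40],
  [0,1.76,0,0,40],
])

```text
time_s: 6.2
eef_pos: [0.5746, 0.0656, 0.0749]
ee_rot: [0.709, 0.705, -0.001, -0.001]
force: [-3.4, 0.9, 9.6]
width: 0.458
grip_force: 4.9
```

```bash
python3 -c "
from h import *
tin(-.02,.12)"
```

```text
top 69 y@.576 0.0564 slope(dy/dx) 0.0148 rms 0.0010 x [0.524 0.534] 6.25
side 1191 y@.576 0.0543 slope(dy/dx) 0.0046 rms 0.0028 x [0.516 0.635] 6.3
```

Request:
apply_moves([
  [0,0,0.25,0,40],
  [0,0,0.4,0,40],
  [0,-0.88,0.4,0,40],
  [0,-0.88,0.4,0,40],
  [0,-0.88,0.15,0,40],
  [0,-0.88,0.04,0,40],
  [0,-0.88,0.015,0,40],
  [0,-0.88,0.015,0,40],
])

```text
time_s: 7.1
eef_pos: [0.5754, 0.0434, 0.0749]
ee_rot: [0.709, 0.705, -0.0, -0.0]
force: [-1.6, -0.2, 3.8]
width: 0.454
grip_force: 2.1
```

Request:
apply_moves([
  [0,0.1,0,0,40],
  [0,0.35,0,0,40],
  [0,0.7,0,0,40],
  [0,1.05,0,0,40],
  [0,1.4,0,0,40],
  [0,1.65,0,0,40],
  [0,1.76,0,0,40],
  [0,1.76,0,0,40],
])

```text
time_s: 7.9
eef_pos: [0.5748, 0.088, 0.0751]
ee_rot: [0.709, 0.705, -0.0, -0.001]
force: [-2.1, 0.1, 6.3]
width: 0.459
grip_force: 3.3
```

Request:
apply_moves([
  [0,0,0.25,0,40],
  [0,0,0.4,0,40],
  [0,-0.88,0.4,0,40],
  [0,-0.88,0.4,0,40],
  [0,-0.88,0.15,0,40],
  [0,-0.88,0.04,0,40],
  [0,-0.88,0.01,0,40],
  [0,-0.88,0.01,0,40],
])

```text
time_s: 8.7
eef_pos: [0.5754, 0.0652, 0.0751]
ee_rot: [0.709, 0.705, -0.0, -0.0]
force: [-2.0, -1.2, 0.5]
width: 0.456
grip_force: 0.7
```

Request:
apply_moves([
  [0,0.1,0,0,40],
  [0,0.35,0,0,40],
  [0,0.7,0,0,40],
  [0,1.05,0,0,40],
  [0,1.4,0,0,40],
  [0,1.65,0,0,40],
  [0,1.76,0,0,40],
  [0,1.76,0,0,40],
])

```text
time_s: 9.5
eef_pos: [0.5759, 0.1094, 0.0752]
ee_rot: [0.709, 0.705, 0.0, 0.0]
force: [-2.2, -0.1, 3.1]
width: 0.453
grip_force: 1.4
```

```bash
python3 -c "
from h import *
tin(.02,.16)"
```

```text
top 268 y@.576 0.1019 slope(dy/dx) 0.0314 rms 0.0010 x [0.516 0.633] 9.55
side 1300 y@.576 0.0985 slope(dy/dx) 0.0066 rms 0.0028 x [0.516 0.634] 9.6
```

Request:
apply_moves([
  [0,0,0.25,0,40],
  [0,0,0.4,0,40],
  [0,-0.88,0.4,0,40],
  [0,-0.88,0.4,0,40],
  [0,-0.88,0.15,0,40],
  [0,-0.88,0.02,0,40],
  [0,-0.88,-0.015,0,40],
  [0,-0.88,-0.015,0,40],
])

```text
time_s: 10.4
eef_pos: [0.5757, 0.0873, 0.0749]
ee_rot: [0.709, 0.705, -0.0, -0.0]
force: [-0.4, 0.3, 3.7]
width: 0.457
grip_force: 2.0
```

Request:
apply_moves([
  [0,0.1,0,0,40],
  [0,0.35,0,0,40],
  [0,0.7,0,0,40],
  [0,1.05,0,0,40],
  [0,1.4,0,0,40],
  [0,1.65,0,0,40],
  [0,1.76,0,0,40],
  [0,1.76,0,0,40],
])

```text
time_s: 11.2
eef_pos: [0.575, 0.132, 0.0751]
ee_rot: [0.709, 0.705, -0.0, -0.0]
force: [-3.5, -0.6, 6.3]
width: 0.454
grip_force: 3.3
```

Request:
apply_moves([
  [0,0,0.25,0,40],
  [0,0,0.4,0,40],
  [0,-0.88,0.4,0,40],
  [0,-0.88,0.4,0,40],
  [0,-0.88,0.15,0,40],
  [0,-0.88,0.02,0,40],
  [0,-0.88,0,0,40],
  [0,-0.88,0,0,40],
])

```text
time_s: 12.0
eef_pos: [0.5755, 0.1094, 0.0749]
ee_rot: [0.709, 0.705, -0.0, -0.0]
force: [-1.2, -1.4, 4.2]
width: 0.454
grip_force: 2.2
```

Request:
apply_moves([
  [0,0.1,0,0,40],
  [0,0.35,0,0,40],
  [0,0.7,0,0,40],
  [0,1.05,0,0,40],
  [0,1.4,0,0,40],
  [0,1.65,0,0,40],
  [0,1.76,0,0,40],
  [0,1.76,0,0,40],
])

```text
time_s: 12.8
eef_pos: [0.5749, 0.154, 0.0751]
ee_rot: [0.709, 0.705, -0.0, -0.001]
force: [-2.5, 0.2, 7.6]
width: 0.455
grip_force: 3.7
```

```bash
python3 -c "
from h import *
tin(.07,.21)"
```

```text
top 719 y@.576 0.1466 slope(dy/dx) 0.0278 rms 0.0015 x [0.514 0.633] 12.85
side 1413 y@.576 0.1430 slope(dy/dx) 0.0096 rms 0.0027 x [0.515 0.633] 12.9
```

Request:
apply_moves([
  [0,0,0.25,0,40],
  [0,0,0.4,0,40],
  [0,-0.88,0.4,0,40],
  [0,-0.88,0.4,0,40],
  [0,-0.88,0.15,0,40],
  [0,-0.88,0.02,0,40],
  [0,-0.88,0,0,40],
  [0,-0.88,0,0,40],
])

```text
time_s: 13.7
eef_pos: [0.5756, 0.1314, 0.0749]
ee_rot: [0.709, 0.705, -0.0, -0.0]
force: [-0.3, -0.9, 4.9]
width: 0.455
grip_force: 2.1
```

Request:
apply_moves([
  [0,0.1,0,0,40],
  [0,0.35,0,0,40],
  [0,0.7,0,0,40],
  [0,1.05,0,0,40],
  [0,1.4,0,0,40],
  [0,1.65,0,0,40],
  [0,1.76,0,0,40],
  [0,1.76,0,0,40],
])

```text
time_s: 14.5
eef_pos: [0.5749, 0.176, 0.0751]
ee_rot: [0.709, 0.705, -0.0, -0.001]
force: [-2.7, 0.5, 7.4]
width: 0.458
grip_force: 3.7
```

Request:
apply_moves([
  [0,0,0.25,0,40],
  [0,0,0.4,0,40],
  [0,-0.88,0.4,0,40],
  [0,-0.88,0.4,0,40],
  [0,-0.88,0.15,0,40],
  [0,-0.88,0.02,0,40],
  [0,-0.88,0,0,40],
  [0,-0.88,0,0,40],
])

```text
time_s: 15.3
eef_pos: [0.5756, 0.1534, 0.0748]
ee_rot: [0.709, 0.705, -0.0, -0.0]
force: [-1.0, -0.7, 3.9]
width: 0.456
grip_force: 2.0
```

Request:
apply_moves([
  [0,0.1,0,0,40],
  [0,0.35,0,0,40],
  [0,0.7,0,0,40],
  [0,1.05,0,0,40],
  [0,1.4,0,0,40],
  [0,1.65,0,0,40],
  [0,1.76,0,0,40],
  [0,1.76,0,0,40],
])

```text
time_s: 16.1
eef_pos: [0.5749, 0.198, 0.0751]
ee_rot: [0.709, 0.705, -0.0, -0.001]
force: [-2.8, -0.3, 8.1]
width: 0.459
grip_force: 3.7
```

```bash
python3 -c "
from h import *
tin(.11,.26)"
```

```text
top 890 y@.576 0.1911 slope(dy/dx) 0.0300 rms 0.0017 x [0.514 0.632] 16.15
side 1533 y@.576 0.1876 slope(dy/dx) 0.0048 rms 0.0027 x [0.514 0.633] 16.2
```

Request:
apply_moves([
  [0,0,0.25,0,40],
  [0,0,0.4,0,40],
  [0,-0.8,0.4,0,40],
  [0,-0.8,0.4,0,40],
  [0,-0.8,0.15,0,40],
  [0,-0.8,0.02,0,40],
  [0,-0.8,0,0,40],
  [0,-0.8,0,0,40],
])

```text
time_s: 17.0
eef_pos: [0.5756, 0.1775, 0.075]
ee_rot: [0.709, 0.705, 0.0, -0.0]
force: [-1.5, -0.6, 4.5]
width: 0.457
grip_force: 2.6
```

Request:
apply_moves([
  [0,0.1,0,0,40],
  [0,0.3,0,0,40],
  [0,0.6,0,0,40],
  [0,0.9,0,0,40],
  [0,1.2,0,0,40],
  [0,1.4,0,0,40],
  [0,1.48,0,0,40],
  [0,1.48,0,0,40],
])

```text
time_s: 17.8
eef_pos: [0.575, 0.2149, 0.0751]
ee_rot: [0.709, 0.705, -0.0, -0.0]
force: [-2.4, -0.7, 7.2]
width: 0.457
grip_force: 3.8
```

Request:
apply_moves([
  [0,0,0.25,0,40],
  [0,0,0.4,0,40],
  [0,-0.76,0.4,0,40],
  [0,-0.76,0.4,0,40],
  [0,-0.76,0.15,0,40],
  [0,-0.76,0.02,0,40],
  [0,-0.76,0,0,40],
  [0,-0.76,0,0,40],
])

```text
time_s: 18.6
eef_pos: [0.5756, 0.1954, 0.0749]
ee_rot: [0.709, 0.705, -0.0, -0.0]
force: [-0.5, -0.4, 3.8]
width: 0.457
grip_force: 2.4
```

Request:
apply_moves([
  [0,0.1,0,0,40],
  [0,0.3,0,0,40],
  [0,0.6,0,0,40],
  [0,0.9,0,0,40],
  [0,1.15,0,0,40],
  [0,1.35,0,0,40],
  [0,1.44,0,0,40],
  [0,1.44,0,0,40],
])

```text
time_s: 19.4
eef_pos: [0.575, 0.232, 0.0752]
ee_rot: [0.709, 0.705, -0.0, -0.0]
force: [-3.4, 0.6, 7.6]
width: 0.455
grip_force: 3.8
```

Request:
apply_moves([
  [0,0,0.1,0,40],
  [0,0,0.4,0,40],
  [0,0,2,0,40],
  [0,0,4,0,40],
  [0,-2,5,0,40],
  [0,-4,5,0,40],
  [0,-6,5,0,40],
  [0,-8,5,0,40],
])

```text
time_s: 20.2
eef_pos: [0.5758, 0.0347, 0.2008]
ee_rot: [0.709, 0.705, 0.001, 0.001]
force: [0.8, 0.4, 0.4]
width: 0.454
grip_force: 0.0
```

```bash
python3 -c "
from h import *
tin(.15,.3)
im,d=arm.read_camera('top');cv2.imwrite('pics/end.png',cv2.resize(im[100:280,60:420],None,fx=2,fy=2)[...,::-1])
print(arm.state()['eef_pos'])"
```

```text
top 233 y@.576 0.2278 slope(dy/dx) 0.0304 rms 0.0012 x [0.513 0.625] 20.25
side 1769 y@.576 0.2247 slope(dy/dx) 0.0073 rms 0.0024 x [0.514 0.632] 20.3
[0.57583267 0.03339691 0.20023788]
```

View pics/end.png

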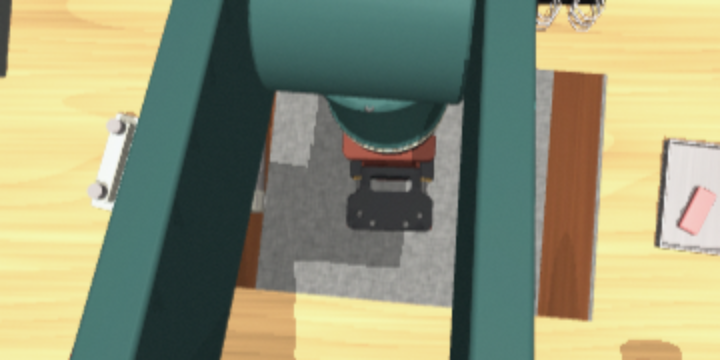

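The arm hides the tin in the top view, so I'm checking the side view.

```bash
python3 -c "
import cv2;im=cv2.imread('pics/last_side.png');cv2.imwrite('pics/side_end.png',cv2.resize(im[150:384,100:420],None,fx=2.4,fy=2.4,interpolation=2))"
```

```text
(no output)
```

View pics/side_end.png

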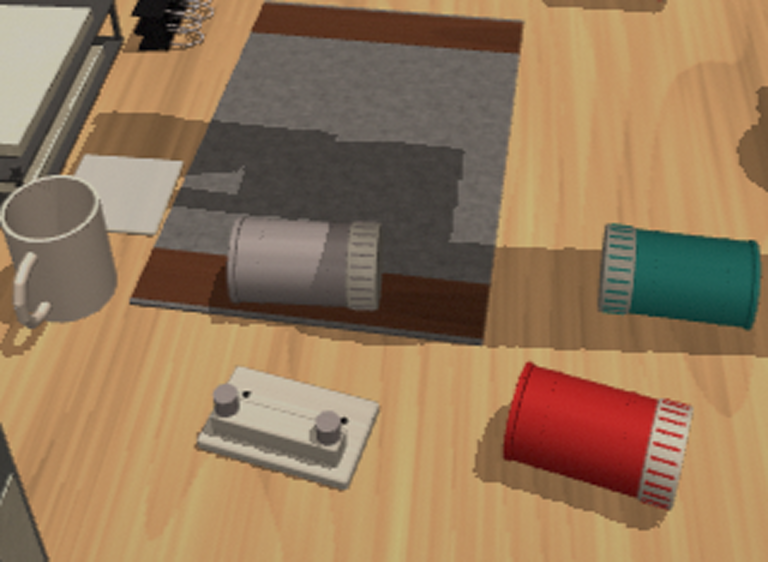

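The side crop shows the tin at (305,263) lying on the brown band. Its fitted centre is y ≈ 0.226, against a band middle of 0.225. The arm is clear, so I'm handing in.

```bash
python3 -c "
from bench import arm
print(arm.hand_in())"
```

```text
the job is handed in; nothing more can be done
None
```

I rolled the tin onto the left band, at the hole punch's end; it lies along the band about 1 mm from its centre line by camera measurement, and I handed the job in at about 20 s of the 64 s allowed (no verdict was returned).

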